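# Switch off the vibrating plate and weigh the tin

## Robot

A 6-joint arm with a two-finger parallel gripper is mounted at the origin on the work surface. World frame = base frame: x ahead of the robot, y to its left, z up, the work surface at z = 0. Lengths are in mm, angles in rad, forces in N, time in s.
With the tool pointing down it reaches from about 425 to 925 mm from the base axis. Payload 12.5 kg.
Tool frame: the origin (TCP) lies between the finger pads; the fingertips stand 19 mm ahead of it and the grasp point (between the pads) is the TCP (bot.tips_ahead is the distance from the TCP to the fingertips, in mm); z points along the fingers, y is the line along which they close (so a half turn about z gives the same grasp; the last joint's range is limited). The gripper opens to 85 mm and grips with 20 to 120 N. Pads are 22 mm wide; open, the fingers measure 114 mm over their backs; the gripper's body (76 mm by 85 mm) begins 54 mm behind the grasp point. The pads swing forward as they close: fully open they stand 13 mm farther back than shut.
Start: joints at [-1.42, 0.491, 1.559, -0, 1.092, -0.106], TCP at [158.764, -604.514, 250.327] pointing down, gripper open.
Joint ranges: [-3.1, 3.1], [-0.84, 2.19], [0.05, 2.79], [-1.13, 4.28], [0.06, 2.93], [-2.69, 2.69]. Speed limits (rad/s): [2.22, 2.22, 2.79, 3.14, 3.14, 3.14].

## Interface

Orientations are given as a rotation vector (axis times angle).
In Python, from station import bot, claw, solver, state, vision, order gives the robot as it stands. Calls block until the motion is done:
- bot.movep(position, orientation): joint-space move of the TCP to a pose.
- bot.line_to(position, speed=150, attitude=None): straight line of the TCP; attitude=None keeps the orientation; speed is the mean speed in mm/s.
- bot.goto_joints(angles): joint-space move.
- claw.let_go() and claw.close(strength=None): open the fingers fully, or close them until they stop; strength is the grip in N (None keeps the last).
- bot.hold(seconds).
- solver.solve_ik(position, orientation): joint angles nearest the present ones, or None.
- state(): the state.
- vision.read_camera(name): name is "scene" or "top" or "wrist"; returns a dict with "img" (400x640x3 uint8, red, green, blue), "depth" (400x640 float32, mm along the optical axis (not along the pixel's ray), 0 where there is no reading), "camera_matrix" (3x3 intrinsics, pixels), "position" and "rotation" of the camera in the world. Camera axes: x right, y down, z forward; pixel columns grow to the right and rows downward; lengths in mm; the calibration is good to about 2 mm. The wrist camera is an equidistant fisheye: a pixel r from the principal point sees the ray r / f radians off the axis. A picture is of the moment at which its call begins.
A pose or a line that the arm cannot do raises bot.Unreachable and nothing moves.
- order.hand_in(): hands the job in; it is judged then, once.
The state is a dict: "time_s": time; "q": joint angles; "dq": joint speeds; "joint_efforts": joint torques, N m; "position": TCP position; "orientation": TCP orientation; "contact_force": force on the tool from outside, world axes, zero at the start; "moment": the same for the moment, N m; "width": finger opening in mm; "gripper_force": force on a finger pad.
Only numpy, scipy, OpenCV 4.12 (cv2) and the standard library are available. Lean on these libraries where they do the work, as an engineer would, in place of code of your own. Each camera call takes 0.05 s, during which the arm holds its last target. There are 200 camera calls.

## Task

The tin on the vibrating plate has been shaken long enough and must be weighed: first, with the tin still on the plate, turn the plate's knob anticlockwise all the way to its off stop, then zero the empty scale by pressing its long bar key fully down and letting it up. Next stand the tin upright on the middle of the scale's round pan, setting it down gently, let go of it, and last press the round key fully down and let it up to store the weight. Do not press the square key, press no key out of turn, never tip the tin over, and leave everything else on the bench where it is.

Things in the scene. Friction and masses are not known exactly. Their poses are not given: they have to be found in the camera images.
- shaker: fixed vibrating-plate unit, grey housing 200 (its x) by 260 (its y) by 45 mm high; origin at the centre of its underside. Round black plate (110 mm across, top 55 mm above the bench) at its y = -60 mm; at y = +80 mm a raised control box (200 by 100 mm, top 70 mm high) with the knob. Stands left or right
- plate_centre (a point): centre of the top of the vibrating plate, 55 mm above the bench
- shaker_knob (a joint): knob angle in rad: 0 at the fully anticlockwise (off) stop, growing clockwise seen from above, up to 4.7; at 0 its bar lies along the shaker's x. Friction only, it stays where it is left
- shaker_knob_grip (a point): point on the knob's vertical axis at grip height, 107 mm above the bench, in the middle of the grip bar; turns with the knob. The black bar is 42 mm long (along this point's x), 14 mm thick (its y) and stands from 82 to 114 mm above the bench on a 44 mm disc; white line on its top at the pointer (-x) end
- scale: fixed bench scale, grey base 200 (its x) by 260 (its y) by 35 mm high; origin at the centre of its underside. Round steel pan (124 mm across, top 52 mm high) at its y = +60 mm; at y = -80 mm a black key console (200 by 100 mm, top 60 mm high) with three white keys in a row along x, 48 mm apart, in varying order, and a sloping blank display (up to 79 mm high) at its far (+x) end
- pan_centre (a point): centre of the top of the scale's pan, 52 mm above the bench
- zero_key (a joint): travel of the zero key in m: 0 up, 0.005 fully down; spring return, fully down at 4 N
- zero_key_top (a point): centre of the top of the scale's long bar key, 16 mm (its x) by 60 mm (its y): zeroes the scale; 73 mm above the bench when up, moves with the key
- store_key (a joint): travel of the store key in m: 0 up, 0.005 fully down; spring return, fully down at 4 N
- store_key_top (a point): centre of the top of the scale's round key, 30 mm across: stores the weight; 73 mm above the bench when up, moves with the key
- power_key (a joint): travel of the power key in m: 0 up, 0.005 fully down; spring return, fully down at 4 N
- power_key_top (a point): centre of the top of the scale's square key, 26 by 26 mm: switches the scale off, leave it alone; 73 mm above the bench when up, moves with the key
- tin: loose closed aluminium tin, 58 mm across and 80 mm high, plus a 52 mm neck to 92 mm; 0.25 to 0.5 kg; stands on the vibrating plate at the start. Origin at the centre of its underside, z up
- jar: bystander: small jar with a black lid, 44 mm across, 55 mm high, between the machines; origin at its underside
- cap: bystander: black plastic cap lying flat, 44 mm across, 10 mm high, between the machines; origin at its underside
- spray_can: bystander: yellow spray can, 62 mm across, 190 mm high, far left; origin at its underside
- thinner_can: bystander: silvery thinner can, 80 mm across, 140 mm high, far right; origin at its underside
- paint_can: bystander: dark paint can, 100 mm across, 120 mm high, behind; origin at its underside
- cup: bystander: white open mixing cup, 80 mm across, 100 mm high, behind; origin at its underside
- scraper: bystander: scraper 160 mm long, lying at the right; origin at its underside
- brush: bystander: brush 200 mm long, lying at the left; origin at its underside

How it is judged:
By the outcome, as a careful person would: the job done as asked, in the order asked, and still so for the second after the job is handed in, with the robot touching nothing.
It also fails if it takes over 72 s, if anything falls off the work surface, if the arm or the gripper's body presses on something with over 40 N, if the wrist force passes 120 N, or if a joint passes its speed limit or range.

## Working session

There is one attempt and no reset: what is moved stays moved. The work goes in short steps, each a Python script; the robot and the scene stay as the last script left them, time stands still between calls to the robot, and variables do not carry over. Pictures are saved under pics/ and viewed, at most 10 in all, crops included, and the job is handed in when it is done.

```bash
ls; mkdir -p pics; python3 - <<'E'
from station import bot, claw, solver, state, vision, order
import cv2, numpy as np
for n in("top","scene"):
    c=vision.read_camera(n); cv2.imwrite(f"pics/{n}0.png",c["img"][:,:,::-1]); np.savez(f"{n}0.npz",**c)
    print(n,c["camera_matrix"].tolist(),c["position"],np.round(c["rotation"],3).tolist())
s=state();print(s["time_s"],s["position"],s["orientation"],s["width"])
E
```

```text
pics
top [[477.5646072031152, 0.0, 322.8095539070012], [0.0, 477.5646072031152, 198.89235801418317], [0.0, 0.0, 1.0]] [ 330.96109502   -4.21148162 1419.9394082 ] [-2.102, 2.126, -0.217]
scene [[388.51944159681125, 0.0, 325.5986102745265], [0.0, 388.51944159681125, 199.38192579477214], [0.0, 0.0, 1.0]] [ 936.59019838 -504.97088282 1043.53986917] [-2.483, -0.72, 0.206]
0.1 [ 158.74933697 -604.32924962  249.77858417] [-3.11473102e+00 -4.02156100e-01  3.23093309e-05] 85.45588998597998
```

View pics/top0.png

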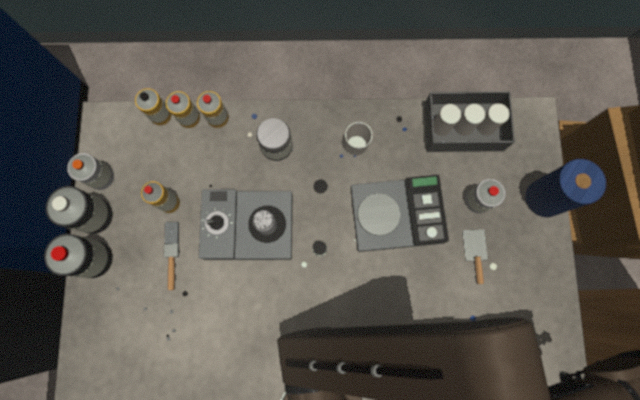

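View pics/scene0.png

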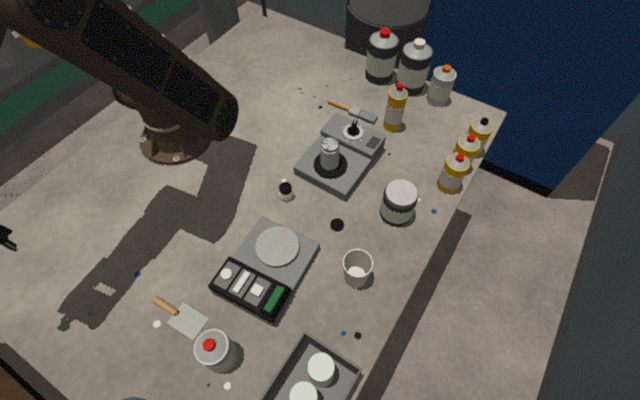

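The top view shows the shaker on the left (knob near 216,223, tin near 264,219). The scale is on the right, with its pan at (380,214). From far to near the keys are square (427,199), bar (429,216) and round (432,232).

```bash
cat > h.py <<'E'
import numpy as np, cv2
from scipy.spatial.transform import Rotation as R
def cast(c,u,v,z):
    K=c["camera_matrix"];Rm=R.from_rotvec(c["rotation"]).as_matrix() if np.ndim(c["rotation"])==1 else c["rotation"]
    x,y=(u-K[0,2])/K[0,0],(v-K[1,2])/K[1,1]
    d=Rm@np.array([x,y,1.]); p=np.array(c["position"]); return p+d*(z-p[2])/d[2]
def fish(c,u,v,z):
    K=c["camera_matrix"];Rm=R.from_rotvec(c["rotation"]).as_matrix()
    x,y=(u-K[0,2])/K[0,0],(v-K[1,2])/K[1,1];t=np.hypot(x,y);s=np.sinc(t/np.pi)
    d=Rm@np.array([x*s,y*s,np.cos(t)]); p=np.array(c["position"]); return p+d*(z-p[2])/d[2]
E
python3 - <<'E'
import numpy as np,cv2
from h import *
c=dict(np.load("top0.npz"));im=c["img"]
a=cv2.resize(im[180:270,190:300],None,fx=5,fy=5,interpolation=cv2.INTER_CUBIC)
b=cv2.resize(im[165:255,345:450],None,fx=5,fy=5,interpolation=cv2.INTER_CUBIC)
w=np.zeros((450,0,3),np.uint8)
cv2.imwrite("pics/crop.png",cv2.resize(np.hstack([a,b]),(800,335))[:,:,::-1])
g=im.max(2); 
m=np.zeros_like(g);m[180:250,410:447]=(g[180:250,410:447]>150)
n,l,s,ce=cv2.connectedComponentsWithStats(m)
for i in range(1,n):
    if s[i,4]>15: print("key",s[i].tolist(),ce[i],cast(c,*ce[i],73))
hsv=cv2.cvtColor(im,cv2.COLOR_RGB2GRAY)
for name,(x0,x1,y0,y1),lo in(("pan",(350,408,190,238),110),("disc",(200,236,205,242),130)):
    m=np.zeros_like(g);m[y0:y1,x0:x1]=(g[y0:y1,x0:x1]>lo)
    n,l,s,ce=cv2.connectedComponentsWithStats(m)
    for i in range(1,n):
        if s[i,4]>30: print(name,s[i].tolist(),ce[i],cast(c,*ce[i],52 if name=="pan" else 82))
print("pan val",im[214,370:410:3].max(1))
for u,v in((200,191),(292,191),(292,259),(200,259)): print("shaker corner",cast(c,u,v,45 if u>250 else 70))
E
```

```text
key [422, 194, 10, 10, 86] [426.75581395 198.86046512] [ 606.46852601 -305.28797322   73.        ]
key [419, 212, 21, 8, 124] [428.87096774 215.37096774] [ 558.2187459  -308.66349156   73.        ]
key [427, 227, 10, 11, 88] [431.46590909 231.81818182] [ 510.81544734 -313.36343014   73.        ]
pan [353, 190, 55, 48, 2489] [380.72599438 213.34632382] [ 569.32768232 -173.85062571   52.        ]
pan [350, 194, 5, 44, 125] [351.328 222.128] [544.50430967 -87.81071761  52.        ]
disc [200, 207, 34, 32, 397] [216.25944584 223.16120907] [541.23831182 296.53935745  82.        ]
pan val [161 161 163 162 160 158 164 164 162 163 140 122 124  57]
shaker corner [637.87342686 349.55192574  70.        ]
shaker corner [640.43295152  84.61022407  45.        ]
shaker corner [440.7366481   84.25058141  45.        ]
shaker corner [441.68154111 341.53858131  70.        ]
```

View pics/crop.png

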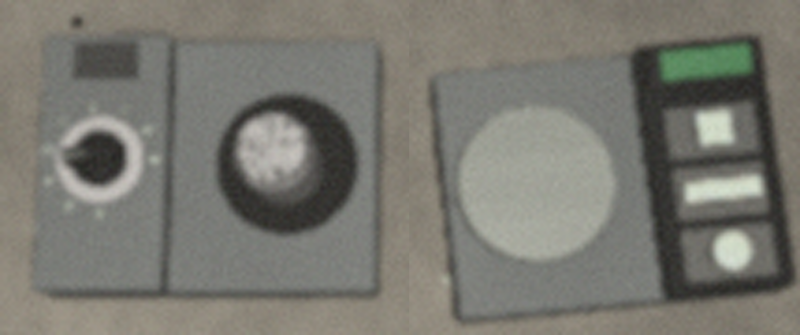

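The knob's pointer faces left (+y), about 1.6 rad from off. The keys are well separated, and the pan is centred near pixel (379.5,214). Next I'll move above the knob and look again.

```bash
cat >> h.py <<'E'
def ori(psi):  # tool down, tool y at world angle psi
    y=np.array([np.cos(psi),np.sin(psi),0]);z=np.array([0,0,-1.])
    return R.from_matrix(np.c_[np.cross(y,z),y,z]).as_rotvec()
E
python3 - <<'E'
from station import *
from h import *
import numpy as np,cv2
for p in (0,np.pi/2,np.pi,-np.pi/2): print(p,solver.solve_ik([541,296.5,240],ori(p)))
bot.movep([541,296.5,240],ori(0.0) if solver.solve_ik([541,296.5,240],ori(0.0))[5]>-0.8 else ori(np.pi))
s=state();print(s["time_s"],s["q"],s["position"])
c=vision.read_camera("wrist");np.savez("w1.npz",**c);cv2.imwrite("pics/w1.png",c["img"][:,:,::-1]);print(c["camera_matrix"],c["position"])
E
```

```text
0 [ 3.94327129e-01  4.89395911e-01  1.59188477e+00 -4.44089210e-16
  1.06031197e+00  3.94327129e-01]
1.5707963267948966 [ 3.94327129e-01  4.89395911e-01  1.59188477e+00 -4.44089210e-16
  1.06031197e+00 -1.17646920e+00]
3.141592653589793 None
-1.5707963267948966 [ 3.94327129e-01  4.89395911e-01  1.59188477e+00 -4.44089210e-16
  1.06031197e+00  1.96512346e+00]
3.5167 [ 3.93324548e-01  4.89426787e-01  1.59188550e+00 -5.41746567e-05
  1.06032793e+00  3.94288916e-01] [541.29870535 295.94607741 239.98081465]
[[309.70691629   0.         316.04916982]
 [  0.         309.70691629 194.47317693]
 [  0.           0.           1.        ]] [542.03871404 371.90865136 363.13785078]
```

View pics/w1.png

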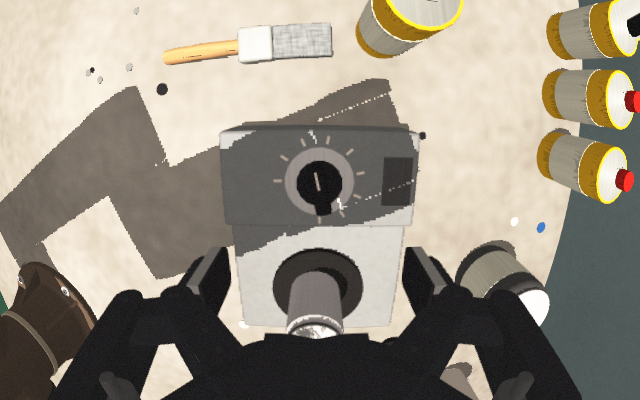

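The wrist view shows the bar's white line from (316,173) to (319,190) and the disc centred near (319,181). The bar lies close to world y.

```bash
python3 - <<'E'
from h import *
c=dict(np.load("w1.npz"));im=c["img"]
print("line ends",fish(c,316,173,114),fish(c,319,190,114))
g=im.max(2);m=np.zeros_like(g);sl=(slice(140,225),slice(275,365));m[sl]=(g[sl]>105)
for v,u in((181,286),(181,352),): pass
a=cv2.resize(im[140:225,270:370],None,fx=8,fy=8,interpolation=cv2.INTER_NEAREST)
a=cv2.resize(a,(700,595));cv2.imwrite("pics/w1c.png",a[:,:,::-1])
for p in((285,181),(354,181),(319,147),(319,215)): print(p,fish(c,*p,82))
E
```

```text
line ends [542.00100664 314.29874866 114.        ] [544.50110591 299.69005147 114.        ]
(285, 181) [512.83647422 299.27028238  82.        ]
(354, 181) [577.78577013 299.23576879  82.        ]
(319, 147) [544.75773673 331.34466576  82.        ]
(319, 215) [544.87109917 265.16696522  82.        ]
```

View pics/w1c.png

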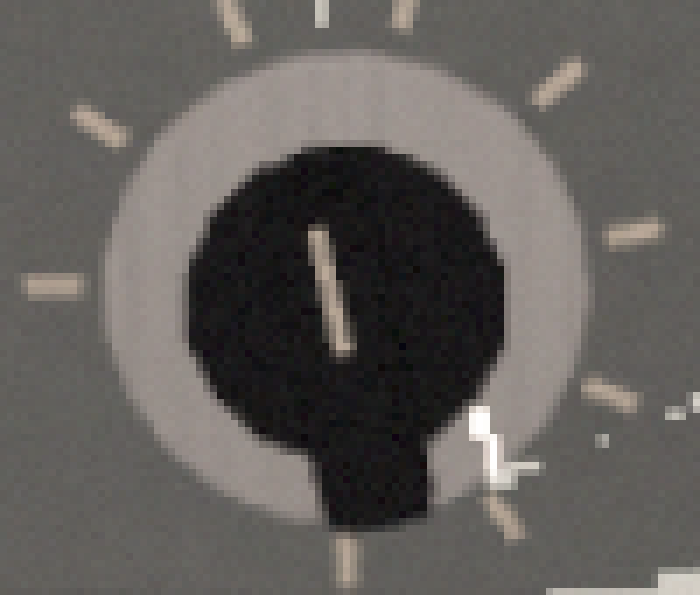

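```bash
python3 - <<'E'
from station import *
from h import *
bot.movep([545,296.5,180],ori(0.17)); bot.line_to([545,296.5,106],150)
claw.close(40)
s=state();print(s["time_s"],s["width"],s["position"],s["moment"],s["contact_force"]);m0=s["moment"][2]
q0=np.array(s["q"]);h=None
for d in [0.7,1.2]+[1.25+0.03*i for i in range(14)]:
    q=q0.copy();q[5]-=d;bot.goto_joints(q);s=state()
    print(round(d,2),round(s["time_s"],2),round(q0[5]-s["q"][5],3),np.round(s["moment"],3),np.round(s["contact_force"],1),round(s["width"],1))
    if d>1.3 and abs(s["moment"][2]-m0)>1.0: break
E
```

```text
5.2083 13.141095596361813 [544.09235117 296.52149422 106.30350839] [-0.04167017  0.94777133 -0.06595647] [-6.16784976 -0.40631155  6.00206902]
0.7 5.92 0.7 [-0.378  0.667  0.058] [-5.2 -2.1  4.4] 13.4
1.2 6.47 1.2 [-1.02   0.928  0.019] [-6.4 -6.7  6.2] 13.4
1.25 6.72 1.25 [-1.135  0.936  0.019] [-6.6 -7.   6.1] 13.3
1.28 6.97 1.28 [-1.111  0.943  0.037] [-7.5 -7.6  6.2] 13.2
1.31 7.22 1.31 [-1.151  0.907 -0.009] [-5.8 -7.   6.1] 13.1
1.34 7.47 1.34 [-1.213  0.938  0.017] [-6.9 -7.3  6.7] 13.4
1.37 7.72 1.37 [-1.226  0.962 -0.01 ] [-7.1 -8.6  6.3] 13.2
1.4 7.97 1.4 [-1.314  1.005 -0.327] [-7.1 -9.   7.2] 13.2
1.43 8.22 1.429 [-1.406  1.082 -1.152] [-7.3 -8.5  8.1] 13.4
```

```bash
python3 - <<'E'
from station import *
from h import *
claw.let_go(); p=state()["position"]; bot.line_to([p[0],p[1],230],200)
c=vision.read_camera("wrist");a=c["img"]
claw.close(40)
for ps in (np.pi/2+.084,-np.pi/2+.084):
    q=solver.solve_ik([558,-308.7,200],ori(ps));print(ps,q)
bot.movep([558,-308.7,200],ori(np.pi/2+.084))
d=vision.read_camera("wrist");np.savez("w2.npz",**d)
cv2.imwrite("pics/w2.png",np.hstack([a[100:400,120:520],d["img"][100:400,120:520]])[:,:,::-1])
g=d["img"].min(2);print(g.max());n,l,s,ce=cv2.connectedComponentsWithStats((g>170).astype(np.uint8))
for i in range(1,n):
    if 40<s[i,4]<6000: print(s[i].tolist(),ce[i].round(1),fish(d,*ce[i],73).round(1))
s=state();print(s["time_s"],s["width"],s["contact_force"])
E
```

```text
1.6547963267948966 [-6.08841618e-01  5.59326426e-01  1.58086414e+00 -4.44089210e-16
  1.00140209e+00 -2.26363794e+00]
-1.4867963267948965 [-6.08841618e-01  5.59326426e-01  1.58086414e+00 -4.44089210e-16
  1.00140209e+00  8.77954709e-01]
255
[526, 0, 58, 53, 1528] [558.   17.2] [354.7 -79.8  73. ]
[371, 102, 21, 10, 112] [382.1 104.7] [ 480.9 -259.5   73. ]
[272, 111, 81, 46, 2993] [307.  131.2] [ 508.5 -318.1   73. ]
[561, 120, 15, 25, 113] [565.5 128.4] [468.5 -56.7  73. ]
[277, 182, 14, 16, 118] [281.5 187.6] [ 557.5 -335.8   73. ]
[311, 316, 11, 22, 191] [316. 327.] [ 705.8 -294.    73. ]
[399, 319, 18, 14, 96] [407.6 325.4] [ 700.7 -194.7   73. ]
[564, 347, 42, 42, 765] [584.6 368.4] [863.7 234.2  73. ]
[603, 373, 37, 27, 520] [624.6 385.5] [1042.7  597.5   73. ]
[120, 384, 14, 16, 115] [125.3 392.3] [ 917.5 -582.7   73. ]
12.7083 -0.2535316667289332 [-0.06467202 -0.5590829   0.73420876]
```

View pics/w2.png

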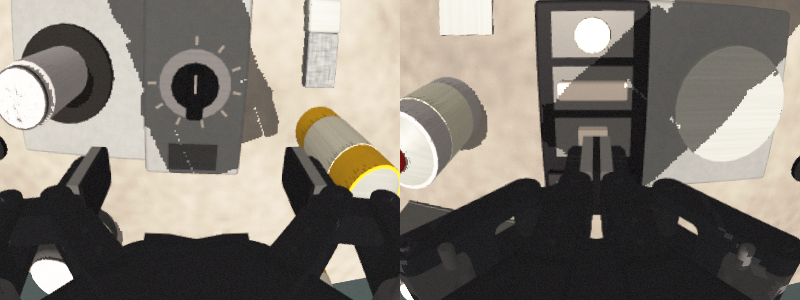

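The left view shows the knob line pointing at the off stop, with the tin undisturbed. The right view shows the round key at full-image pixel (313,135), the bar key at (313,191) and the pan at about (449,204).

```bash
cat >> h.py <<'E'
def press(bot,state,x,y):
    bot.line_to([x,y,98],120); bot.hold(0.15); f0=state()["contact_force"][2]
    for z in [92]+[92-i for i in range(1,5)]+[87.5-.5*i for i in range(6)]:
        bot.line_to([x,y,z],30); s=state();f=s["contact_force"][2]-f0
        print(z,round(s["position"][2],2),round(f,2))
        if f>7: break
    bot.hold(0.2);print("hold",state()["contact_force"][2]-f0)
    bot.line_to([x,y,130],80)
E
python3 - <<'E'
from station import *
from h import *
d=dict(np.load("w2.npz"))
B=fish(d,313,191,73);print("bar",B,"round",fish(d,313,135,73))
pts=np.array([fish(d,u+120-400,v+100,52) for u,v in((676,104),(783,100),(728,46),(730,161))]);print("pan",pts.round(1),pts[:2].mean(0),pts[2:].mean(0))
t=dict(np.load("top0.npz"));print(cast(t,379.5,214,52))
x,y=(558.2+B[0])/2,(-308.7+B[1])/2;print(x,y)
assert abs(x-B[0])<4
press(bot,state,x,y)
print(state()["time_s"])
E
```

```text
bar [ 558.24252581 -309.08740888   73.        ] round [ 511.22245262 -312.99572359   73.        ]
pan [[ 570.5 -229.5   52. ]
 [ 556.9 -108.8   52. ]
 [ 509.7 -186.6   52. ]
 [ 629.7 -156.3   52. ]] [ 563.68268335 -169.14547471   52.        ] [ 569.68546872 -171.40806844   52.        ]
[ 567.44153322 -170.21973849   52.        ]
558.2212629035123 -308.8937044415694
92 91.87 2.25
91 91.01 2.59
90 90.01 3.05
89 89.01 3.33
88 88.03 4.33
87.5 87.52 4.62
87.0 87.1 6.28
86.5 87.01 9.48
hold 9.797875362048911
16.85
```

```bash
python3 - <<'E'
from station import *
from h import *
t=dict(np.load("top0.npz"));P=cast(t,263.3,219.3,147);print(P)
bot.line_to([558,-309,240],200)
bot.movep([P[0],P[1],260],ori(0.0)); claw.let_go()
d=vision.read_camera("wrist");np.savez("w3.npz",**d);s=state();print(s["time_s"],s["position"])
cv2.imwrite("pics/w3.png",d["img"][100:350,170:470][:,:,::-1].repeat(2,0).repeat(2,1))
E
```

```text
[540.10497292 155.32665112 147.        ]
20.4667 [540.08715512 155.34576588 260.00699745]
```

View pics/w3.png

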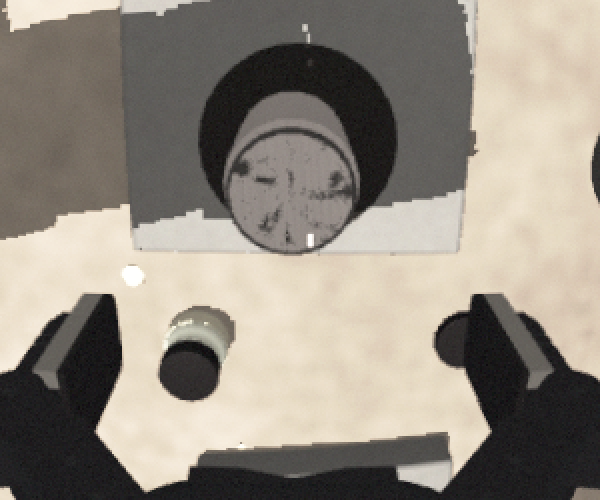

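The tin's top circle is centred at crop (292,191), which is full-image (316,195.5). The tin is upright on the plate.

```bash
python3 - <<'E'
from station import *
from h import *
d=dict(np.load("w3.npz"));T=fish(d,316,195.5,147);print(T)
bot.line_to([T[0],T[1],190],150);bot.line_to([T[0],T[1],105],120)
s=state();print(s["contact_force"]); claw.close(45)
s=state();print(s["time_s"],s["width"],s["position"],s["contact_force"])
bot.line_to([T[0],T[1],200],80)
s=state();print(s["time_s"],s["width"],s["contact_force"])
if 55<s["width"]<61:
    X,Y=567,-169.5
    psi=np.arctan2(Y,X)-np.arctan2(T[1],T[0])
    bot.movep([X,Y,200],ori(psi)); bot.line_to([X,Y,125],80)
    d=vision.read_camera("wrist");np.savez("w4.npz",**d);c=vision.read_camera("scene");e=vision.read_camera("top")
    cv2.imwrite("pics/w4.png",np.hstack([cv2.resize(c["img"][200:320,200:340],(400,343)),cv2.resize(e["img"][160:265,340:462],(398,343))])[:,:,::-1])
    s=state();print(s["time_s"],s["width"],s["contact_force"],s["position"])
E
```

```text
[540.76334165 158.28342234 147.        ]
[-0.5106788  -0.41251954  1.02496704]
22.3167 56.734191880280456 [540.83951173 158.3405576  105.97809925] [-2.7677472  -0.14186124  7.55396721]
23.6583 57.22955637998045 [ 0.38394383  0.06164965 -3.34636331]
26.1417 57.15145925937426 [-0.11611856 -1.12112422 -3.85157737] [ 567.17726749 -169.58520957  125.50786447]
```

View pics/w4.png

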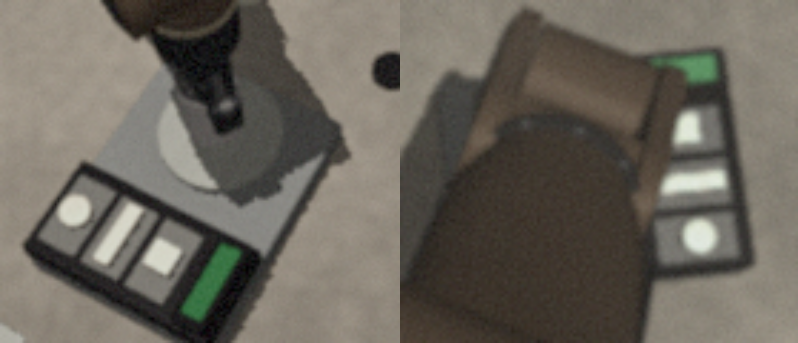

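The tin is held over the pan and the keys are clear. I'll lower it gently until it touches.

```bash
python3 - <<'E'
from station import *
from h import *
X,Y=567,-169.5
bot.line_to([X,Y,107],60);bot.hold(.2);f0=state()["contact_force"][2]
for z in np.arange(106,99.9,-.5):
    bot.line_to([X,Y,z],15);s=state();f=s["contact_force"][2]-f0
    if f>2: break
print(z,s["position"],f,s["time_s"])
claw.let_go(); s=state();print(s["width"],s["contact_force"])
bot.line_to([X,Y,230],100)
d=vision.read_camera("wrist");np.savez("w5.npz",**d);print(state()["time_s"])
cv2.imwrite("pics/w5.png",d["img"][80:350,170:520][:,:,::-1].repeat(2,0).repeat(2,1))
E
```

```text
105.0 [ 567.01739307 -169.51406235  104.99436961] 2.145196210673909 27.5417
85.38595847626519 [-0.10196547  0.94426122 -0.08530174]
29.3917
```

View pics/w5.png

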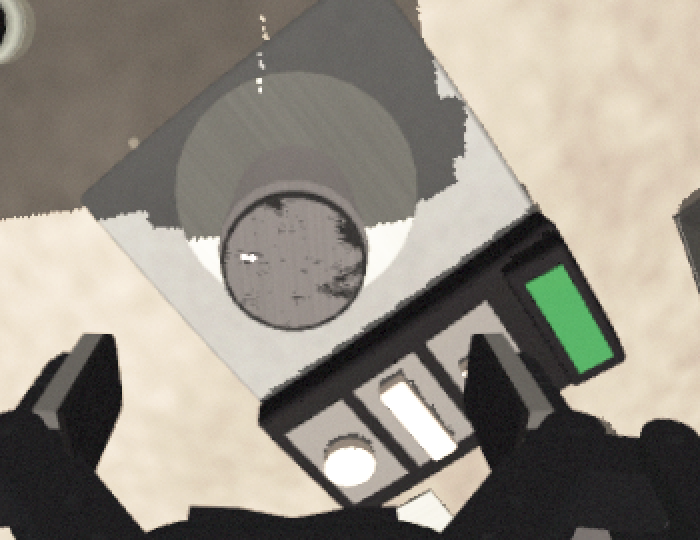

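The tin stands upright near the middle of the pan: its top is centred at crop (293,259) and the pan at about (296,190). Now I'll check the offset and press the round key.

```bash
python3 - <<'E'
from station import *
from h import *
d=dict(np.load("w5.npz"));a=fish(d,316.5,209.5,144);b=fish(d,318,175,52);print(a,b)
p=[fish(d,170+176/2,80+192/2,52),fish(d,170+416/2,80+192/2,52),fish(d,170+296/2,80+72/2,52)];print(np.round(p,1))
if np.hypot(*(a-b)[:2])<10:
    claw.close(40); bot.movep([511,-313,180],ori(np.pi/2+.084)); press(bot,state,511,-313)
    bot.line_to([511,-313,260],200)
    for n in("scene","top"):
        c=vision.read_camera(n);cv2.imwrite(f"pics/{n}9.png",c["img"][:,:,::-1])
    s=state();print(s["time_s"])
E
```

```text
[ 567.49470859 -168.51346868  144.        ] [ 570.58617397 -166.46456501   52.        ]
[[ 519.3 -134.2   52. ]
 [ 621.1 -200.1   52. ]
 [ 602.4 -117.3   52. ]]
92 91.91 2.14
91 91.02 2.14
90 90.0 3.16
89 88.98 3.51
88 87.99 3.95
87.5 87.5 4.19
87.0 87.09 4.35
86.5 86.99 10.8
hold 11.165833233327595
37.1667
```

View pics/scene9.png

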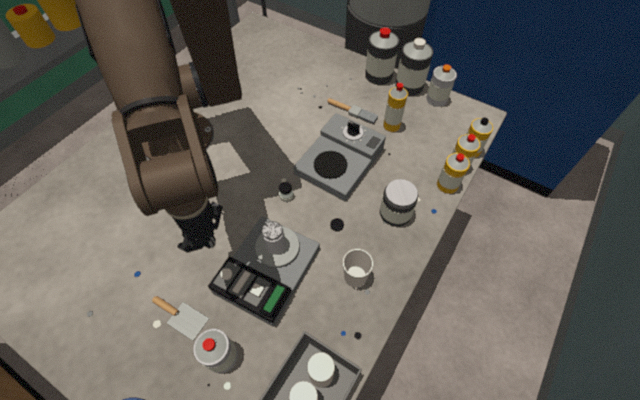

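The tin is upright on the pan at about (272,235), within about 4 mm of the centre. The bystanders haven't moved and the arm is clear.

```bash
python3 -c "
from station import *
print(order.hand_in())"
```

```text
the job is handed in; nothing more can be done
None
```

The job is handed in at about 37 s: knob turned to its off stop, scale zeroed, tin set upright within about 4 mm of the pan's centre and released, then the round key pressed fully down and let up to store the weight.

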